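# Click the sliding bookend of the laundry rack into its middle notch

### The arm

A 6-joint arm with a two-finger parallel gripper is mounted at the origin on the work surface. World frame = base frame: x ahead of the robot, y to its left, z up, the work surface at z = 0. Lengths are in m, angles in degrees, forces in N, time in s.
With the tool pointing down it reaches from about 0.35 to 0.875 m from the base axis. Payload 4.2 kg.
Tool frame: the origin (TCP) lies on the centre line of the jaws, within the pads' length; the fingertips stand 11 mm ahead of it and the grasp point (between the pads) lies 8 mm behind it; z points along the fingers, y is the line along which they close (so a half turn about z gives the same grasp; the last joint's range is limited). The gripper opens to 87 mm and grips with 3 to 60 N. Pads are 19 mm wide; open, the fingers measure 117 mm over their backs; the gripper's body (75 mm by 190 mm) begins 51 mm behind the grasp point.
Start: joints at [-56.517, 22.042, 0.453, 0, -68.411, -14.817], TCP at [0.2, -0.592, 0.21] pointing down, gripper open.
Joint ranges: [-179.83, 179.83], [-69.29, 118.12], [-61.27, 80.66], [-181.25, 117.63], [-171.15, -9.14], [-177.46, 177.46]. Speed limits (degrees/s): [159.86, 159.86, 180, 180, 180, 180].

### API

Orientations are given as a 3x3 rotation matrix whose columns are the frame's x, y, z axes.
In Python, from station import r gives the robot as it stands.
- The arm moves only by the tool servo_tool, never from a script. Its argument "commands" is a list that holds one entry, the list of rows, each a list of 7 numbers: the closure, from 0 (fully open) to 1 (shut), then the shift along the tool's x, y, z in mm, then the turn, a rotation vector about the tool's x, y, z in rad. In form: [[[claw, x, y, z, ax, ay, az], ...]]. A call has exactly 5 rows; each row is the pose to reach, as a shift and turn from the pose commanded when the call began, along the tool's axes at that moment; what a row does not reach only later rows make up. A row lasts 1/10 s, in which the tool goes at most 50 mm and 8.59 degrees, less where a joint would pass 70% of its speed; a pose out of reach is approached as far as the arm can. A call with a gripper value outside its range is refused whole. The fingers move at their own pace and stop on an object; the grip force is fixed at half the most. Time passes only in rows, so rows that repeat a pose let the fingers close, or fill a call up. It gives the time, the measured TCP pose, the force, the opening and the grip force at its end, in the units of the state.
- r.sense(): the state, without advancing time (a new reading comes with each control period).
- r.capture(name): name is "scene" or "side" or "wrist"; returns a dict with "pixels" (400x640x3 uint8, red, green, blue), "camera_matrix" (3x3 intrinsics, pixels), "R" (3x3) and "t" (3): a world point X has camera coordinates R X + t. Camera axes: x right, y down, z forward; pixel columns grow to the right and rows downward; lengths in m; the calibration is good to about 2 mm. A picture is of the moment at which its call begins. There is no depth.
- r.finish_job(): hands the job in; it is judged then, once.
The state is a dict: "time_s": time; "joints": joint angles; "joint_velocities": joint speeds; "effort": joint torques, N m; "tcp_pos": TCP position; "ee_rot": TCP orientation; "wrist_force": force on the tool from outside, world axes, zero at the start; "moment": the same for the moment, N m; "gripper_width": opening from 0.0 (shut) to 1.0 (fully open); "gripper_force": force on a finger pad.
Only numpy, scipy, OpenCV 4.12 (cv2) and the standard library are available. Lean on these libraries where they do the work, as an engineer would, in place of code of your own. Each camera call takes 0.05 s, during which the arm holds its last target. There are 200 camera calls.

### The job

On the laundry counter's wooden rack, push the steel sliding bookend along its rail towards the end wall, closing up the row of two cartons: go past the first notch and on until the spring pin clicks down into the middle one of the three notches, and leave it there. Only push the bookend's plate, slowly and gently, with closed fingers: do not grip it, leave the pin's black knob alone, do not touch the cartons yourself and keep them standing. Leave the other things on the counter where they are.

Things in the scene. Friction and masses are not known exactly. Their poses are not given: they have to be found in the camera images.
- rack: wooden rack fixed on the counter, base 160 x 330 x 12 mm (y -230 to +100). Origin on the counter; own y runs along the rail from bookend to end wall, own x across to the rail, z up. Aluminium rail 14 mm wide at x +66, top 46 mm above the counter. End wall 112 mm high, inner face at y +62; other end open. 10 mm lip at x -62. Turned up to 0.3 rad either way
- notch1 (a point): first V notch in the rail's top, mid-mouth at rail-top height; the notches are 6.5 mm deep and 20 mm wide, with 33 degree sides
- notch2 (a point): middle notch, 45 mm further along, the wanted one
- notch3 (a point): third notch, 45 mm further along; with both cartons in the row the bookend cannot reach it
- bookend (a joint): slide of the bookend along the rack's +y (m), 0 to 0.175; pin over notch 1, 2, 3 at 0.060, 0.105, 0.150. Starts short of notch 1. Sliding takes 2 N, up to 4 N more with cartons; leaving a notch 5 N more; within 5 mm of a notch's middle the pin tends to draw it in. Cartons jam it 14 mm past notch 2. Stays where left. It snaps ahead into notches: push below 50 mm/s so as not to hit it hard
- push_face (a point): point on the bookend plate's upright back, the face to push (looks to the rack's -y), 70 mm above the counter. Steel plate 108 mm wide across the rack (x -58 to +50), 6 mm thick, from 16 to 100 mm above the counter; a saddle at its rail end carries the spring pin. The rack is empty between plate and open end
- index_pin (a joint): height of the spring pin (m): about 0 while it rides on the rail's top, about -0.0055 when it has dropped into a notch; positive when pulled up
- knob_top (a point): top of the black knob, 20 mm wide, on the spring pin, above the rail; 88 mm above the counter when the pin rides on the rail, 5 mm lower in a notch
- carton_near: loose upright carton, 85 mm across the rack, 45 mm along the rail, 100 mm tall, 0.2 kg or so, standing on the rack in front of the bookend; origin at the centre of its underside
- carton_end: the same, standing nearer the end wall
- jar: small glass jar with a white cap, 54 mm wide, 75 mm tall, at the robot's side of the rack; loose, stays there
- scoop: small white measuring cup, 56 mm wide, 45 mm tall, at the robot's side of the rack; loose, stays there
- spray: white bottle, 60 mm wide, 170 mm tall, beyond the rail; loose, stays there
- sponge: yellow sponge block 70 x 105 x 35 mm, beyond the rail; loose, stays there
- brush: cleaning brush lying past the rack's end wall; loose, stays there
- jug: blue detergent bottle, 84 mm wide, 190 mm tall, past the end wall beyond the rail; loose, stays there
There are look-alikes about, which are no part of the job. Leave any blue look-alike of the carton_near alone.

How it is judged (in metres and radians):
At the end, for the whole second after the job is handed in: The bookend rests within 2.5 mm of the middle notch with its pin dropped at least 3.5 mm into it, and both cartons stand upright (within 0.08 rad) and still on the rack between bookend and end wall (value of joint bookend between 0.1025 and 0.1075 m and value of joint index_pin below -0.0035 m and angle between each of carton_near, carton_end's own z axis and vertical below 0.08 rad and z of carton_near in the frame of rack between 0.008 and 0.016 m and y of carton_near in the frame of rack between -0.03 and 0.045 m and linear speed of each of carton_near, carton_end below 0.02 m/s and z of carton_end in the frame of rack between 0.008 and 0.016 m and y of carton_end in the frame of rack between -0.03 and 0.045 m); the robot touches nothing.
It fails at once if the spring pin is handled by its knob (touched with over 2 N, or pulled up 4 mm) (value of joint index_pin above 0.004 m or contact force between the fingers and index_pin above 2 N).
It fails at once if the bookend is gripped or shoved hard (over 40 N between fingers and bookend) (contact force between the fingers and bookend above 40 N).
It fails at once if the robot touches a carton (contact force between any of the fingers, the arm and carton_near above 1.5 N or contact force between any of the fingers, the arm and carton_end above 1.5 N).
It fails at once if a carton is lifted or tipped (height (world z) of any of carton_near, carton_end above 0.024 m or angle between any of carton_near, carton_end's own z axis and vertical above 0.35 rad).
It fails at once if another thing on the counter is moved over 20 mm (distance of any of jar, scoop, spray, sponge, brush, jug from where it was at the start of the episode above 0.02 m).
It also fails if it takes over 38 s, if anything falls off the work surface, if the arm or the gripper's body presses on something with over 40 N, if the wrist force passes 120 N, or if a joint passes its speed limit or range.

## Working session

There is one attempt and no reset: what is moved stays moved. The work goes in short steps, Python scripts to look and compute and a tool call to move; the robot and the scene stay as the last step left them, time stands still between calls to the robot, and variables do not carry over. Pictures are saved under pics/ and viewed, at most 10 in all, crops included, and the job is handed in when it is done.

Besides the shell and the picture viewer there is one more tool, called by a JSON object that holds its "fn" and its "kwargs", one argument or row to a line. servo_tool: Moves the arm, as the interface text tells. Its arguments: {"type":"object","properties":{"commands":{"type":"array","items":{"type":"array","items":{"type":"array","items":{"type":"number"}}}}},"required":["commands"]}

```bash
mkdir -p pics; cat > h.py <<'E'
import numpy as np,cv2,pickle
from station import r
def cap(n,tag):
    c=r.capture(n); cv2.imwrite(f'pics/{tag}.png',c['pixels'][:,:,::-1]); pickle.dump(c,open(f'pics/{tag}.pkl','wb')); return c
def ld(tag): return pickle.load(open(f'pics/{tag}.pkl','rb'))
def ray(c,uv):
    R=np.array(c['R']);t=np.array(c['t']);d=R.T@np.linalg.solve(np.array(c['camera_matrix']),[*uv,1.]);return -R.T@t,d
def plane(c,uv,z):
    o,d=ray(c,uv);return o+d*(z-o[2])/d[2]
def proj(c,X):
    p=np.array(c['camera_matrix'])@(np.array(c['R'])@np.array(X)+np.array(c['t']));return p[:2]/p[2]
E
python3 - <<'E'
from h import *
a=cap('scene','scene0');b=cap('side','side0')
for c in(a,b): print(ray(c,(320,200)))
E
```

```text
(array([1.24311085, 0.35271504, 0.78652798]), array([-0.6379984 , -0.3125525 , -0.70379178]))
(array([0.47340018, 0.7243406 , 0.72335828]), array([ 0.15287507, -0.71520768, -0.68249706]))
```

View pics/scene0.png

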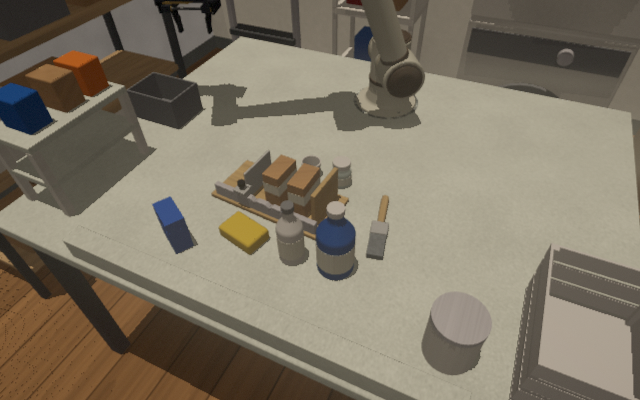

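View pics/side0.png

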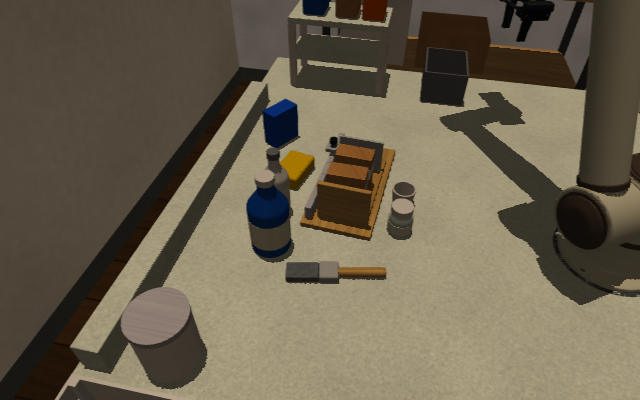

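The scene view shows the rack at about (280,190). The steel plate is at (258,170), the knob at (241,185), the brown cartons at (280,175) and (303,188), and the end wall at (325,195). The side view shows the plate at (365,150) and the knob at (333,141). Things that could be mistaken for a carton or the bookend are the blue carton (172,222), the shelf cartons (20,108), (55,87), (80,72), and the rack's own end wall (325,195). The bookend is the grey plate next to the black knob. I'll check that in close crops.

```bash
python3 - <<'E'
import cv2
a=cv2.imread('pics/scene0.png')[140:245,205:355];b=cv2.imread('pics/side0.png')[125:240,290:410]
cv2.imwrite('pics/c1.png',cv2.resize(a,None,fx=5,fy=5,interpolation=cv2.INTER_CUBIC))
cv2.imwrite('pics/c2.png',cv2.resize(b,None,fx=5,fy=5,interpolation=cv2.INTER_CUBIC))
E
```

```text
(no output)
```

View pics/c1.png

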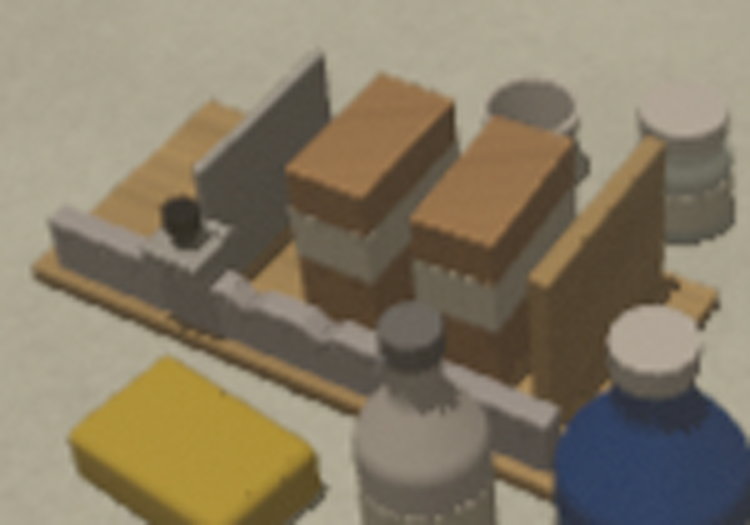

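View pics/c2.png

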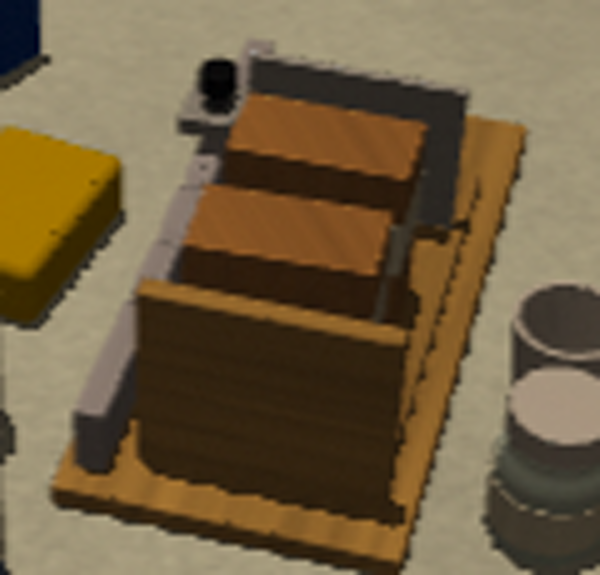

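The crops confirm it. The grey plate's top edge runs from scene (244,174) to (269,150). The black knob sits on its saddle at the rail end, and the notches are ahead of it on the rail. Next I measure the rack yaw, the plate and the knob.

```bash
python3 - <<'E'
from h import *
np.set_printoptions(precision=4,suppress=True)
s=ld('scene0');d=ld('side0')
S=lambda u,v,z:plane(s,(205+u/5,140+v/5),z)
D=lambda u,v,z:plane(d,(290+u/5,125+v/5),z)
A=D(523,125,.012);B=D(405,560,.012);C=D(52,490,.012);E=S(35,262,.012);G=S(720,290,.012)
print('corners',A,B,C,E,G)
print('len',np.linalg.norm(A-B),np.linalg.norm(B-C),np.linalg.norm(C-E),np.linalg.norm(A-E))
for v in(B-A,C-E,): print('yaw y',np.degrees(np.arctan2(-v[0],v[1])))
v=C-B;print('yaw x',np.degrees(np.arctan2(v[1],v[0])))
print('plate top scene',S(197,172,.1),S(318,52,.1)); print('plate top side',D(252,58,.1),D(468,92,.1))
for n,P,Q in(('s',S(197,172,.1),S(318,52,.1)),('d',D(252,58,.1),D(468,92,.1))): print(np.linalg.norm(P-Q),np.degrees(np.arctan2((P-Q)[1],(P-Q)[0])))
cen=(A+C+ B+E)/4
yaw=np.arctan2(-(C-E)[0],(C-E)[1])/2+np.arctan2(-(B-A)[0],(B-A)[1])/2
ex=np.array([np.cos(yaw),np.sin(yaw),0]);ey=np.array([-ex[1],ex[0],0])
O=cen+ey*.065;print('origin',O,'yaw',yaw)
f=lambda P:np.array([(P-O)@ex,(P-O)@ey,P[2]])
print('plate in rack',f(S(197,172,.1)),f(S(318,52,.1)),f(D(252,58,.1)),f(D(468,92,.1)))
print('knob',f(S(182,212,.086)),f(D(217,72,.086)))
print('wall top inner',f(S(532,272,.112)),f(S(655,140,.112)),f(D(140,283,.112)),f(D(405,328,.112)))
print('carton tops',[f(S(u,v,.112)) for u,v in((380,72),(455,103),(365,198),(288,170),(497,117),(575,140),(490,248),(412,213))])
print('notches',[f(S(u,v,.046)) for u,v in((240,290),(325,325))])
print('sense',r.sense()['tcp_pos'],r.sense()['ee_rot'],r.sense()['time_s'])
E
```

```text
corners [ 0.4788 -0.2561  0.012 ] [0.5005 0.0697 0.012 ] [0.6594 0.0613 0.012 ] [ 0.6329 -0.265   0.012 ] [0.5034 0.0743 0.012 ]
len 0.32659239230789966 0.15907787473947269 0.3273412394119576 0.15443119552002355
yaw y -3.82268891497916
yaw y -4.634684001936482
yaw x -3.0579093200593404
plate top scene [ 0.6163 -0.1596  0.1   ] [ 0.5094 -0.153   0.1   ]
plate top side [ 0.6123 -0.1605  0.1   ] [ 0.5063 -0.1555  0.1   ]
0.1070918878370959 -3.530039149788129
0.1061512664962983 -2.679478015959649
origin [ 0.5727 -0.0327  0.012 ] yaw -0.07380450173458739
plate in rack [ 0.0528 -0.1233  0.1   ] [-0.0543 -0.1246  0.1   ] [ 0.0489 -0.1245  0.1   ] [-0.0572 -0.1274  0.1   ]
knob [ 0.0684 -0.1232  0.086 ] [ 0.0671 -0.1275  0.086 ]
wall top inner [0.046  0.0638 0.112 ] [-0.0627  0.0698  0.112 ] [0.0491 0.0655 0.112 ] [-0.0641  0.0614  0.112 ]
carton tops [array([-0.0435, -0.0777,  0.112 ]), array([-0.0406, -0.0312,  0.112 ]), array([ 0.0401, -0.0316,  0.112 ]), array([ 0.0409, -0.0756,  0.112 ]), array([-0.0412, -0.0071,  0.112 ]), array([-0.0442,  0.0355,  0.112 ]), array([0.0414, 0.0386, 0.112 ]), array([ 0.0384, -0.0062,  0.112 ])]
notches [array([ 0.0686, -0.0943,  0.046 ]), array([ 0.0687, -0.043 ,  0.046 ])]
sense [ 0.1999 -0.5916  0.2088] [[-0.9475 -0.3199 -0.0007]
 [-0.3199  0.9475  0.0018]
 [ 0.0001  0.0019 -1.    ]] 0.1
```

The measurements hold up: base 327 x 159 mm, plate 107 mm wide, and the end wall at y≈64 mm. The rack origin is about (0.572, -0.033), yaw about -0.065 rad, and the plate's back is at rack y≈-0.128, so travel to notch 2 is about 80 mm. The plan is to turn the closing axis along the rail, shut the fingers, and start at world (0.566, -0.208).

{"fn": "servo_tool", "kwargs": {
  "commands": [
    [[1, -42, 22, 0, 0, 0, 0.13], [1, -84, 44, 0, 0, 0, 0.26], [1, -127, 67, 0, 0, 0, 0.39], [1, -170, 89, 0, 0, 0, 0.39], [1, -212, 111, 0, 0, 0, 0.39]]
  ]
}}

```text
time_s: 0.6
tcp_pos: [0.3662, -0.4174, 0.2094]
ee_rot: [[-0.998, 0.064, -0.0], [0.064, 0.998, 0.0], [0.0, 0.0, -1.0]]
wrist_force: [0.2, -0.4, 0.6]
gripper_width: 0.634
gripper_force: 0.0
```

```bash
cat > to.py <<'E'
import sys
from h import *
np.set_printoptions(precision=4,suppress=True)
ex=np.array([np.cos(-.065),np.sin(-.065),0]);ey=np.array([-ex[1],ex[0],0]);O=np.array([.572,-.033,0])
s=r.sense();p=np.array(s['tcp_pos']);R=np.array(s['ee_rot']);a=[float(x) for x in sys.argv[1:4]]
T=O+ex*a[0]+ey*a[1];T[2]=a[2]
print(s['time_s'],p,'rack',(p-O)@ex,(p-O)@ey,'width',s['gripper_width'],'F',s['wrist_force'])
print('shift mm',R.T@(T-p)*1e3,'turn',np.arctan2((R[:,1]@-ex),R[:,1]@ey),'\n',R)
E
python3 to.py .005 -.175 .21
```

```text
0.6 [ 0.3662 -0.4174  0.2094] rack -0.18036768689059152 -0.39693170263084243 width 0.6336554233046742 F [ 0.1815 -0.4003  0.587 ]
shift mm [-185.4837  221.8348   -0.5755] turn 0.0005240381992057858 
 [[-0.9979  0.0644 -0.0004]
 [ 0.0644  0.9979  0.0005]
 [ 0.0005  0.0004 -1.    ]]
```

{"fn": "servo_tool", "kwargs": {
  "commands": [
    [[1, -31, 37, 0, 0, 0, 0], [1, -62, 74, 0, 0, 0, 0], [1, -92, 110, 0, 0, 0, 0], [1, -122, 146, 0, 0, 0, 0], [1, -150, 180, 0, 0, 0, 0]]
  ]
}}

```text
time_s: 1.1
tcp_pos: [0.5276, -0.2472, 0.2094]
ee_rot: [[-0.998, 0.064, -0.001], [0.064, 0.998, 0.0], [0.001, 0.0, -1.0]]
wrist_force: [0.7, -0.7, -1.1]
gripper_width: 0.169
gripper_force: 0.0
```

```bash
python3 to.py .005 -.175 .21
```

```text
1.1 [ 0.5276 -0.2472  0.2094] rack -0.030440692322037284 -0.21660295721162642 width 0.16930057030063253 F [ 0.7437 -0.711  -1.1342]
shift mm [-35.4933  41.5579  -0.6066] turn 0.001274450107952282 
 [[-0.998   0.0637 -0.0006]
 [ 0.0637  0.998   0.0003]
 [ 0.0006  0.0002 -1.    ]]
```

{"fn": "servo_tool", "kwargs": {
  "commands": [
    [[1, -18, 17, 0, 0, 0, 0], [1, -35, 32, 0, 0, 0, 0], [1, -35, 32, 20, 0, 0, 0], [1, -35, 32, 50, 0, 0, 0], [1, -35, 32, 80, 0, 0, 0]]
  ]
}}

```text
time_s: 1.6
tcp_pos: [0.5639, -0.2194, 0.1289]
ee_rot: [[-0.998, 0.065, 0.001], [0.065, 0.998, 0.0], [-0.001, 0.0, -1.0]]
wrist_force: [-0.7, 0.2, 0.4]
gripper_width: 0.006
gripper_force: 0.0
```

```bash
python3 - <<'E'
from h import *
cap('scene','s1');c=cv2.imread('pics/s1.png')[90:240,190:350];cv2.imwrite('pics/s1c.png',cv2.resize(c,None,fx=4,fy=4,interpolation=cv2.INTER_CUBIC))
E
python3 to.py .005 -.175 .072
```

```text
1.65 [ 0.56   -0.2184  0.1228] rack 8.248740461634989e-05 -0.18575747035644294 width 0.00045022008515740525 F [-2.0445  0.5099 -4.3429]
shift mm [-5.4216 10.6173 50.7602] turn -0.001328672003460196 
 [[-0.9978  0.0663 -0.01  ]
 [ 0.0662  0.9978  0.0036]
 [ 0.0102  0.0029 -0.9999]]
```

View pics/s1c.png

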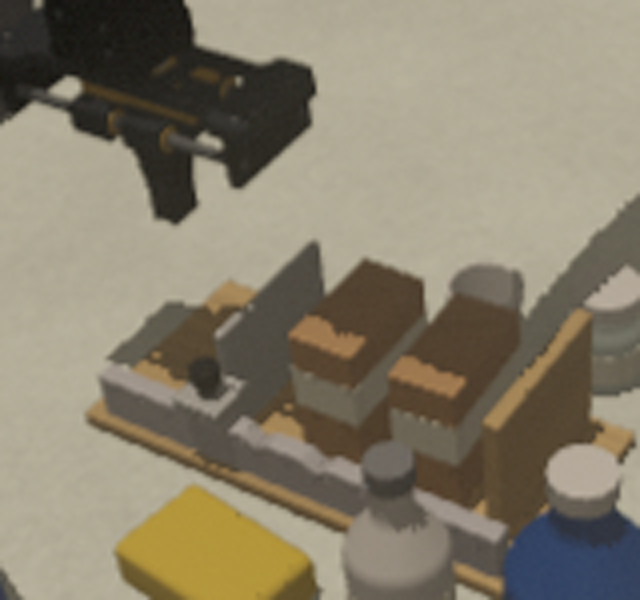

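The closed fingers at crop (175,210) are behind the plate and above the rack's open end. I'll descend.

{"fn": "servo_tool", "kwargs": {
  "commands": [
    [[1, 0, 0, 20, 0, 0, 0], [1, 0, 0, 40, 0, 0, 0], [1, 0, 0, 57, 0, 0, 0], [1, 0, 0, 57, 0, 0, 0], [1, 0, 0, 57, 0, 0, 0]]
  ]
}}

```text
time_s: 2.15
tcp_pos: [0.5639, -0.2198, 0.0734]
ee_rot: [[-0.998, 0.064, 0.0], [0.064, 0.998, -0.0], [-0.0, -0.0, -1.0]]
wrist_force: [0.4, -0.4, 0.8]
gripper_width: 0.003
gripper_force: 0.0
```

```bash
python3 to.py .005 -.145 .072
```

```text
2.15 [ 0.5639 -0.2198  0.0734] rack 0.004088059676177722 -0.18696809341869072 width 0.002504663831461982 F [ 0.3708 -0.3598  0.8142]
shift mm [-0.9402 41.9681  1.3342] turn 0.0006757016726720094 
 [[-0.9979  0.0643  0.0001]
 [ 0.0643  0.9979 -0.0005]
 [-0.0001 -0.0005 -1.    ]]
```

{"fn": "servo_tool", "kwargs": {
  "commands": [
    [[1, 0, 6, 0, 0, 0, 0], [1, 0, 14, 0, 0, 0, 0], [1, 0, 22, 0, 0, 0, 0], [1, 0, 29, 0, 0, 0, 0], [1, 0, 33, 0, 0, 0, 0]]
  ]
}}

```text
time_s: 2.65
tcp_pos: [0.5659, -0.1854, 0.0731]
ee_rot: [[-0.998, 0.063, 0.0], [0.063, 0.998, -0.0], [-0.0, 0.0, -1.0]]
wrist_force: [0.4, 0.2, -0.7]
gripper_width: 0.007
gripper_force: 0.0
```

{"fn": "servo_tool", "kwargs": {
  "commands": [
    [[1, 0, 2, 0, 0, 0, 0], [1, 0, 4, 0, 0, 0, 0], [1, 0, 6, 0, 0, 0, 0], [1, 0, 8, 0, 0, 0, 0], [1, 0, 10, 0, 0, 0, 0]]
  ]
}}

```text
time_s: 3.15
tcp_pos: [0.5663, -0.1765, 0.0727]
ee_rot: [[-0.998, 0.064, -0.0], [0.064, 0.998, 0.0], [0.0, 0.0, -1.0]]
wrist_force: [1.0, -0.2, -0.0]
gripper_width: 0.004
gripper_force: 0.0
```

{"fn": "servo_tool", "kwargs": {
  "commands": [
    [[1, 0, 2, 0, 0, 0, 0], [1, 0, 4, 0, 0, 0, 0], [1, 0, 6, 0, 0, 0, 0], [1, 0, 8, 0, 0, 0, 0], [1, 0, 10, 0, 0, 0, 0]]
  ]
}}

```text
time_s: 3.65
tcp_pos: [0.5671, -0.1667, 0.0727]
ee_rot: [[-0.998, 0.064, 0.0], [0.064, 0.998, -0.0], [-0.0, -0.0, -1.0]]
wrist_force: [0.7, -3.2, -1.0]
gripper_width: 0.005
gripper_force: 1.6
```

In contact at 3 N. I'll push on at 20 mm/s.

{"fn": "servo_tool", "kwargs": {
  "commands": [
    [[1, 0, 2, 0, 0, 0, 0], [1, 0, 4, 0, 0, 0, 0], [1, 0, 6, 0, 0, 0, 0], [1, 0, 8, 0, 0, 0, 0], [1, 0, 10, 0, 0, 0, 0]]
  ]
}}

```text
time_s: 4.15
tcp_pos: [0.5678, -0.1563, 0.0727]
ee_rot: [[-0.998, 0.064, 0.0], [0.064, 0.998, -0.0], [-0.0, 0.0, -1.0]]
wrist_force: [1.2, -3.2, -2.6]
gripper_width: 0.003
gripper_force: 1.6
```

{"fn": "servo_tool", "kwargs": {
  "commands": [
    [[1, 0, 2, 0, 0, 0, 0], [1, 0, 4, 0, 0, 0, 0], [1, 0, 6, 0, 0, 0, 0], [1, 0, 8, 0, 0, 0, 0], [1, 0, 10, 0, 0, 0, 0]]
  ]
}}

```text
time_s: 4.65
tcp_pos: [0.5684, -0.1462, 0.0729]
ee_rot: [[-0.998, 0.064, 0.0], [0.064, 0.998, 0.0], [-0.0, 0.0, -1.0]]
wrist_force: [1.1, -2.0, 0.2]
gripper_width: 0.002
gripper_force: 0.9
```

{"fn": "servo_tool", "kwargs": {
  "commands": [
    [[1, 0, 2, 0, 0, 0, 0], [1, 0, 4, 0, 0, 0, 0], [1, 0, 6, 0, 0, 0, 0], [1, 0, 8, 0, 0, 0, 0], [1, 0, 10, 0, 0, 0, 0]]
  ]
}}

```text
time_s: 5.15
tcp_pos: [0.5688, -0.1365, 0.0728]
ee_rot: [[-0.998, 0.064, -0.0], [0.064, 0.998, -0.0], [0.0, -0.0, -1.0]]
wrist_force: [0.1, -5.3, -0.5]
gripper_width: 0.002
gripper_force: 2.6
```

```bash
python3 - <<'E'
from h import *
cap('scene','s2');c=cv2.imread('pics/s2.png')[140:245,205:355];cv2.imwrite('pics/s2c.png',cv2.resize(c,None,fx=5,fy=5,interpolation=cv2.INTER_CUBIC))
E
python3 to.py .005 -.063 .072
```

```text
5.2 [ 0.5688 -0.1366  0.0727] rack 0.003524998128582977 -0.10354157757863884 width 0.0046884076269774755 F [-0.6583 -0.1074  0.4328]
shift mm [-1.5226 40.5403  0.7135] turn 0.0011655080676537134 
 [[-0.998   0.0638 -0.0005]
 [ 0.0638  0.998  -0.0006]
 [ 0.0004 -0.0006 -1.    ]]
```

View pics/s2c.png

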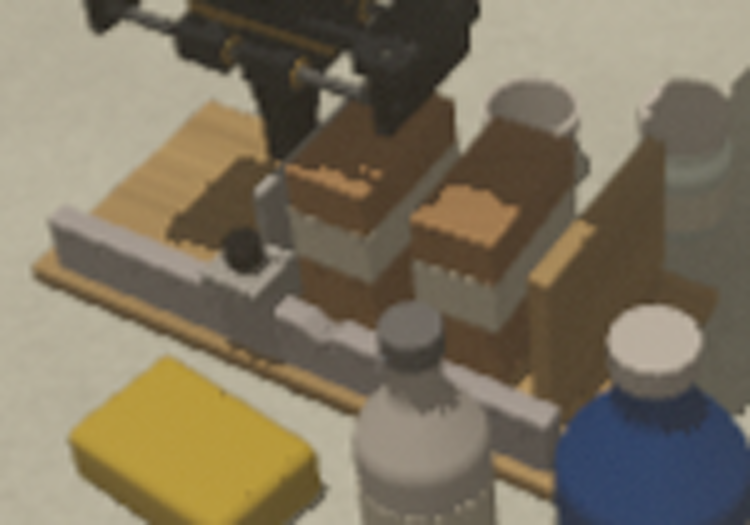

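The knob has moved to crop (243,248), the cartons stand, and the force dropped to about 0, which suggests a snap into notch 1. The gripper body passes over the near carton, so I'll check the clearance and the knob position.

```bash
cat > kn.py <<'E'
import sys
from h import *
np.set_printoptions(precision=4,suppress=True)
ex=np.array([np.cos(-.065),np.sin(-.065),0]);ey=np.array([-ex[1],ex[0],0]);O=np.array([.572,-.033,0])
f=lambda P:np.array([(P-O)@ex,(P-O)@ey,P[2]])
for tag in sys.argv[1:]:
    c=ld(tag);im=c['pixels'].astype(int).max(2)[165:215,232:275]
    n,l,st,ce=cv2.connectedComponentsWithStats((im<55).astype(np.uint8))
    for i in range(1,n):
        if 15<st[i,4]<120: uv=ce[i]+[232,165];print(tag,uv,st[i],[f(plane(c,uv,z)) for z in(.083,.078)])
E
python3 kn.py scene0 s2; python3 - <<'E'
from kn import *
c=ld('s2')
for z in(.12,.13,.14,.15):print('body low pt',f(plane(c,(205+395/5,140+133/5),z)))
E
```

```text
scene0 [241.6522 184.913 ] [ 7 17  6  6 23] [array([ 0.0727, -0.1198,  0.083 ]), array([ 0.0686, -0.1237,  0.078 ])]
s2 [261.9024 167.2439] [27  0  9  7 41] [array([-0.006 , -0.1138,  0.083 ]), array([-0.0106, -0.1176,  0.078 ])]
s2 [253.5    190.2143] [19 21  6  8 28] [array([ 0.0746, -0.083 ,  0.083 ]), array([ 0.0705, -0.0867,  0.078 ])]
body low pt [ 0.0011 -0.039   0.12  ]
body low pt [ 0.0108 -0.032   0.13  ]
body low pt [ 0.0204 -0.025   0.14  ]
body low pt [ 0.0301 -0.0179  0.15  ]
```

{"fn": "servo_tool", "kwargs": {
  "commands": [
    [[1, 0, 2, 0, 0, 0, 0], [1, 0, 4, 0, 0, 0, 0], [1, 0, 6, 0, 0, 0, 0], [1, 0, 8, 0, 0, 0, 0], [1, 0, 10, 0, 0, 0, 0]]
  ]
}}

```text
time_s: 5.7
tcp_pos: [0.5694, -0.1285, 0.0728]
ee_rot: [[-0.998, 0.065, -0.001], [0.065, 0.998, -0.002], [0.0, -0.002, -1.0]]
wrist_force: [1.1, -7.8, -1.3]
gripper_width: 0.003
gripper_force: 3.9
```

{"fn": "servo_tool", "kwargs": {
  "commands": [
    [[1, 0, 2, 0, 0, 0, 0], [1, 0, 4, 0, 0, 0, 0], [1, 0, 6, 0, 0, 0, 0], [1, 0, 8, 0, 0, 0, 0], [1, 0, 10, 0, 0, 0, 0]]
  ]
}}

```text
time_s: 6.2
tcp_pos: [0.5703, -0.1165, 0.0727]
ee_rot: [[-0.998, 0.064, 0.0], [0.064, 0.998, -0.0], [-0.0, -0.0, -1.0]]
wrist_force: [0.1, -4.2, -0.9]
gripper_width: 0.007
gripper_force: 1.9
```

```bash
python3 - <<'E'
from h import *
cap('scene','s3')
E
python3 kn.py s3; python3 to.py .005 -.063 .072
```

```text
s3 [268.4333 167.8167] [32  0 11  9 60] [array([-0.0119, -0.0977,  0.083 ]), array([-0.0166, -0.1014,  0.078 ])]
s3 [260.     191.2432] [25 23  7  8 37] [array([ 0.0702, -0.067 ,  0.083 ]), array([ 0.0661, -0.0705,  0.078 ])]
6.25 [ 0.5704 -0.1161  0.0727] rack 0.0037575200015284374 -0.08303259136693006 width 0.007970949805053036 F [ 1.4176 -2.4883 -0.6609]
shift mm [-1.2621 20.0312  0.7446] turn 0.000988342727057206 
 [[-0.998   0.064   0.0003]
 [ 0.064   0.998   0.0002]
 [-0.0003  0.0003 -1.    ]]
```

The bookend has left notch 1, with about 25 mm still to go. I'll push 12 mm, then slower.

{"fn": "servo_tool", "kwargs": {
  "commands": [
    [[1, 0, 2, 0, 0, 0, 0], [1, 0, 4, 0, 0, 0, 0], [1, 0, 6, 0, 0, 0, 0], [1, 0, 8, 0, 0, 0, 0], [1, 0, 10, 0, 0, 0, 0]]
  ]
}}

```text
time_s: 6.75
tcp_pos: [0.5711, -0.1064, 0.0728]
ee_rot: [[-0.998, 0.064, 0.0], [0.064, 0.998, 0.0], [-0.0, 0.0, -1.0]]
wrist_force: [2.1, -3.9, -1.7]
gripper_width: 0.002
gripper_force: 1.9
```

{"fn": "servo_tool", "kwargs": {
  "commands": [
    [[1, 0, 1, 0, 0, 0, 0], [1, 0, 2, 0, 0, 0, 0], [1, 0, 3, 0, 0, 0, 0], [1, 0, 4, 0, 0, 0, 0], [1, 0, 5, 0, 0, 0, 0]]
  ]
}}

```text
time_s: 7.25
tcp_pos: [0.5713, -0.1015, 0.0729]
ee_rot: [[-0.998, 0.064, 0.0], [0.064, 0.998, 0.0], [-0.0, 0.0, -1.0]]
wrist_force: [2.0, -3.8, -1.5]
gripper_width: 0.003
gripper_force: 1.7
```

```bash
python3 - <<'E'
from h import *
cap('scene','s4')
E
python3 kn.py s4; python3 to.py .005 -.058 .072|head -2
```

```text
s4 [271.902  169.3137] [37  0  6 11 51] [array([-0.0112, -0.0865,  0.083 ]), array([-0.0158, -0.0902,  0.078 ])]
s4 [265.2    193.4857] [30 25  7  8 35] [array([ 0.0708, -0.0515,  0.083 ]), array([ 0.0667, -0.0549,  0.078 ])]
7.3 [ 0.5712 -0.1013  0.0729] rack 0.00361587653590112 -0.06819572785718095 width 0.005255837700769888 F [ 1.236  -3.3759 -0.7139]
shift mm [-1.3935 10.1942  0.8616] turn 0.0009229386719820694
```

{"fn": "servo_tool", "kwargs": {
  "commands": [
    [[1, 0, 1, 0, 0, 0, 0], [1, 0, 2, 0, 0, 0, 0], [1, 0, 3, 0, 0, 0, 0], [1, 0, 4, 0, 0, 0, 0], [1, 0, 4, 0, 0, 0, 0]]
  ]
}}

```text
time_s: 7.8
tcp_pos: [0.5709, -0.0971, 0.0726]
ee_rot: [[-0.998, 0.064, -0.001], [0.064, 0.998, 0.0], [0.001, 0.0, -1.0]]
wrist_force: [-0.0, 0.2, 0.4]
gripper_width: 0.009
gripper_force: 0.0
```

```bash
python3 -c "
from h import *
cap('scene','s5')"; python3 kn.py s5; python3 to.py .005 -.058 .072|head -2
```

```text
s5 [272.8571 169.5143] [39  0  4 11 35] [array([-0.0116, -0.0839,  0.083 ]), array([-0.0163, -0.0876,  0.078 ])]
s5 [267.1053 194.8421] [32 26  7  8 38] [array([ 0.0725, -0.0448,  0.083 ]), array([ 0.0685, -0.0482,  0.078 ])]
7.85 [ 0.571  -0.0972  0.0726] rack 0.003193714369145503 -0.06415015680173759 width 0.008462779701397572 F [-0.4749  0.6771  1.1325]
shift mm [-1.813   6.1482  0.6041] turn 0.0010102339148099415
```

```bash
python3 -c "
from h import *
ex=np.array([np.cos(-.065),np.sin(-.065),0]);ey=np.array([-ex[1],ex[0],0]);O=np.array([.572,-.033,0])
c=ld('s5')
for y,z in((-.05,.083),(-.045,.083),(-.05,.078)):print(proj(c,O+ex*.068+ey*y+[0,0,z]))
cap('side','d5')
L=[cv2.resize(cv2.imread(f'pics/{t}.png')[y:y+44,x:x+60],None,fx=6,fy=6,interpolation=cv2.INTER_CUBIC) for t,x,y in(('s4',240,175),('s5',240,175),('side0',310,128),('d5',310,128))]
cv2.imwrite('pics/m5.png',np.vstack([np.hstack(L[:2]),np.hstack(L[2:])]))"
```

```text
[266.35939231 192.97868439]
[268.09121341 193.65573962]
[266.57606691 194.47722494]
```

View pics/m5.png

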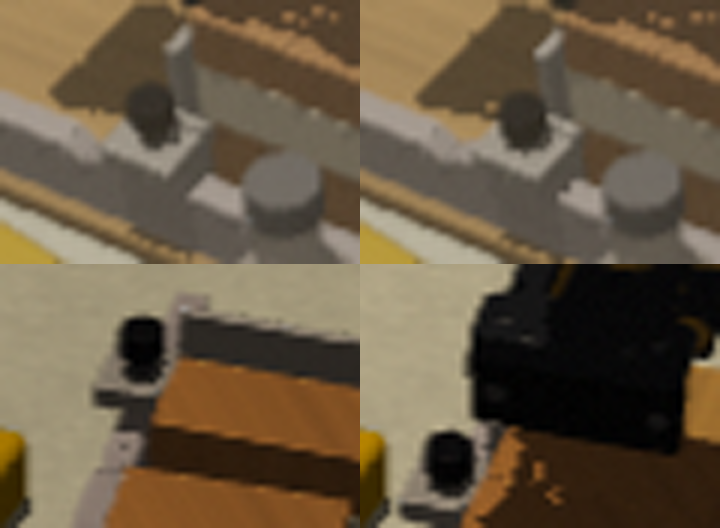

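The knob sits lower on its saddle in the newer view (scene crop right, about (522,115) against (150,110)), and the force has dropped. The pin is entering notch 2, about 3 mm short of its middle. I'll nudge on gently.

{"fn": "servo_tool", "kwargs": {
  "commands": [
    [[1, 0, 0.5, 0, 0, 0, 0], [1, 0, 1, 0, 0, 0, 0], [1, 0, 1.5, 0, 0, 0, 0], [1, 0, 2, 0, 0, 0, 0], [1, 0, 2, 0, 0, 0, 0]]
  ]
}}

```text
time_s: 8.4
tcp_pos: [0.5716, -0.0956, 0.0728]
ee_rot: [[-0.998, 0.064, 0.0], [0.064, 0.998, 0.0], [-0.0, 0.0, -1.0]]
wrist_force: [-0.5, -0.7, 0.4]
gripper_width: 0.006
gripper_force: 0.0
```

```bash
python3 -c "
from h import *
cap('scene','s6')"; python3 kn.py s6; python3 to.py .005 -.058 .072|head -2
```

```text
s6 [272.9706 169.6471] [39  0  4 12 34] [array([-0.0113, -0.0834,  0.083 ]), array([-0.016, -0.087,  0.078])]
s6 [268.4167 195.6389] [33 27  7  8 36] [array([ 0.0733, -0.0405,  0.083 ]), array([ 0.0693, -0.0438,  0.078 ])]
8.45 [ 0.5716 -0.0956  0.0728] rack 0.0036288959354210423 -0.06251496797027471 width 0.004596595289220616 F [-0.704   1.0453  0.5997]
shift mm [-1.3748  4.5138  0.7548] turn 0.0008229257373315796
```

The knob moved 3.6 mm while the fingers carry no load, so it was drawn in ahead of them. I'll check that it is still.

{"fn": "servo_tool", "kwargs": {
  "commands": [
    [[1, 0, 0, 0, 0, 0, 0], [1, 0, 0, 0, 0, 0, 0], [1, 0, 0, 0, 0, 0, 0], [1, 0, 0, 0, 0, 0, 0], [1, 0, 0, 0, 0, 0, 0]]
  ]
}}

```text
time_s: 8.95
tcp_pos: [0.5715, -0.0956, 0.0728]
ee_rot: [[-0.998, 0.064, 0.0], [0.064, 0.998, 0.0], [-0.0, 0.0, -1.0]]
wrist_force: [-0.2, -0.4, -0.4]
gripper_width: 0.007
gripper_force: 0.0
```

```bash
python3 -c "
from h import *
cap('scene','s7');cap('side','d7')
L=[cv2.resize(cv2.imread(f'pics/{t}.png')[y:y+44,x:x+60],None,fx=6,fy=6,interpolation=cv2.INTER_CUBIC) for t,x,y in(('s4',240,175),('s7',240,175),('d5',310,140),('d7',310,140))]
cv2.imwrite('pics/m7.png',np.vstack([np.hstack(L[:2]),np.hstack(L[2:])]))"; python3 kn.py s7; python3 to.py .005 -.058 .072|head -2
```

```text
s7 [272.9706 169.6471] [39  0  4 12 34] [array([-0.0113, -0.0834,  0.083 ]), array([-0.016, -0.087,  0.078])]
s7 [268.375 196.   ] [33 28  7  7 32] [array([ 0.0744, -0.0399,  0.083 ]), array([ 0.0704, -0.0432,  0.078 ])]
9.05 [ 0.5715 -0.0956  0.0728] rack 0.003614094523649301 -0.06252494421799895 width 0.002557013595751259 F [-0.5068 -1.2585 -0.2432]
shift mm [-1.3896  4.5238  0.7697] turn 0.0008178363357348352
```

View pics/m7.png

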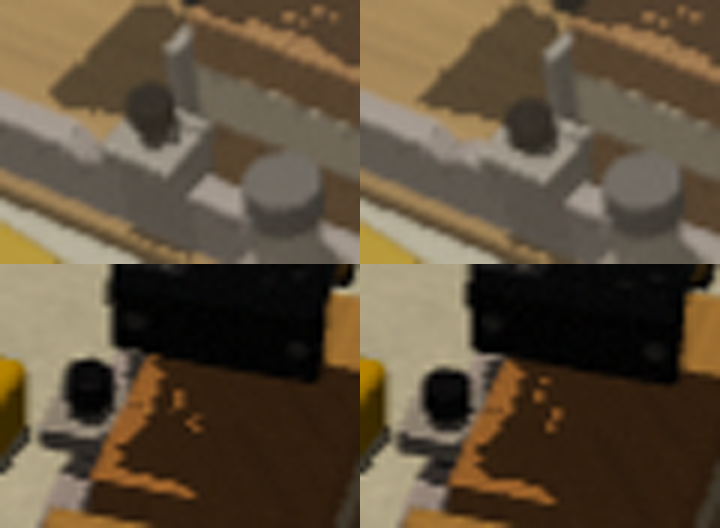

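The knob is now fully down (about 4.5 mm lower) and 8.6 mm further on. The fingers are about 3 mm clear behind the plate. One light nudge will confirm that it sits against the notch.

{"fn": "servo_tool", "kwargs": {
  "commands": [
    [[1, 0, 1, 0, 0, 0, 0], [1, 0, 1.5, 0, 0, 0, 0], [1, 0, 2, 0, 0, 0, 0], [1, 0, 2.5, 0, 0, 0, 0], [1, 0, 3, 0, 0, 0, 0]]
  ]
}}

```text
time_s: 9.55
tcp_pos: [0.5717, -0.0926, 0.0728]
ee_rot: [[-0.998, 0.064, -0.0], [0.064, 0.998, 0.0], [0.0, 0.0, -1.0]]
wrist_force: [-0.1, -0.0, -0.0]
gripper_width: 0.008
gripper_force: 0.0
```

```bash
python3 -c "
from h import *
cap('scene','s8')"; python3 kn.py s8; python3 to.py .005 -.058 .072|head -2
```

```text
s8 [273.36 169.56] [40  0  3 12 25] [array([-0.0121, -0.0827,  0.083 ]), array([-0.0168, -0.0863,  0.078 ])]
s8 [268.7667 196.    ] [34 27  6  8 30] [array([ 0.074 , -0.0391,  0.083 ]), array([ 0.0699, -0.0424,  0.078 ])]
9.6 [ 0.5718 -0.0926  0.0727] rack 0.0036314156371004113 -0.059443946831769984 width 0.003017736814233832 F [-0.1782  0.5957 -0.3914]
shift mm [-1.3698  1.4428  0.7436] turn 0.0008432141868043356
```

One more small step, 2 mm, to find contact.

{"fn": "servo_tool", "kwargs": {
  "commands": [
    [[1, 0, 0.5, 0, 0, 0, 0], [1, 0, 1, 0, 0, 0, 0], [1, 0, 1.5, 0, 0, 0, 0], [1, 0, 2, 0, 0, 0, 0], [1, 0, 2, 0, 0, 0, 0]]
  ]
}}

```text
time_s: 10.1
tcp_pos: [0.5718, -0.0916, 0.0728]
ee_rot: [[-0.998, 0.064, -0.0], [0.064, 0.998, -0.001], [0.0, -0.001, -1.0]]
wrist_force: [0.6, -5.3, -0.7]
gripper_width: 0.005
gripper_force: 2.7
```

```bash
python3 -c "
from h import *
cap('scene','s9')"; python3 kn.py s9; python3 to.py .005 -.058 .072|head -2
```

```text
s9 [273.5263 169.0526] [40  0  3 12 19] [array([-0.0139, -0.0834,  0.083 ]), array([-0.0186, -0.0871,  0.078 ])]
s9 [268.7    196.4667] [34 28  7  7 30] [array([ 0.0754, -0.0383,  0.083 ]), array([ 0.0713, -0.0416,  0.078 ])]
10.15 [ 0.5718 -0.0916  0.0728] rack 0.003589515808462573 -0.058534058832982724 width 0.006015205399973189 F [ 1.0417 -5.0502 -0.0235]
shift mm [-1.411   0.5342  0.7497] turn 0.000560608649298902
```

It is held at 5 N and the knob doesn't move, so it is seated. Now I back off and lift.

{"fn": "servo_tool", "kwargs": {
  "commands": [
    [[1, 0, -3, 0, 0, 0, 0], [1, 0, -10, 0, 0, 0, 0], [1, 0, -25, 0, 0, 0, 0], [1, 0, -40, 0, 0, 0, 0], [1, 0, -50, 0, 0, 0, 0]]
  ]
}}

```text
time_s: 10.65
tcp_pos: [0.5685, -0.1422, 0.0727]
ee_rot: [[-0.998, 0.065, -0.0], [0.065, 0.998, 0.0], [0.0, 0.0, -1.0]]
wrist_force: [-0.0, -0.3, -0.4]
gripper_width: 0.006
gripper_force: 0.0
```

{"fn": "servo_tool", "kwargs": {
  "commands": [
    [[1, 0, 0, -20, 0, 0, 0], [1, 0, 0, -50, 0, 0, 0], [1, 0, -20, -90, 0, 0, 0], [1, 0, -50, -120, 0, 0, 0], [1, 0, -80, -140, 0, 0, 0]]
  ]
}}

```text
time_s: 11.15
tcp_pos: [0.5641, -0.2221, 0.216]
ee_rot: [[-0.998, 0.064, 0.004], [0.064, 0.998, -0.001], [-0.004, -0.001, -1.0]]
wrist_force: [0.3, 0.4, 0.1]
gripper_width: 0.002
gripper_force: 0.0
```

{"fn": "servo_tool", "kwargs": {
  "commands": [
    [[1, 20, -30, 0, 0, 0, 0], [1, 40, -60, 0, 0, 0, 0], [1, 50, -80, 0, 0, 0, 0], [1, 50, -80, 0, 0, 0, 0], [1, 50, -80, 0, 0, 0, 0]]
  ]
}}

```text
time_s: 11.65
tcp_pos: [0.5081, -0.2978, 0.2127]
ee_rot: [[-0.998, 0.066, 0.0], [0.066, 0.998, 0.0], [-0.0, 0.0, -1.0]]
wrist_force: [0.5, 0.1, -0.4]
gripper_width: 0.004
gripper_force: 0.0
```

```bash
python3 -c "
from h import *
cap('scene','s10');cap('side','d10')
L=[cv2.resize(cv2.imread(f'pics/{t}.png')[y:y+110,x:x+130],None,fx=3,fy=3,interpolation=cv2.INTER_CUBIC) for t,x,y in(('s10',215,140),('d10',290,125))]
cv2.imwrite('pics/m10.png',np.hstack(L))"; python3 kn.py s10; python3 to.py .005 -.058 .072|head -2
```

```text
s10 [268.6389 196.0278] [34 28  7  7 36] [array([ 0.0742, -0.0393,  0.083 ]), array([ 0.0701, -0.0426,  0.078 ])]
11.75 [ 0.5088 -0.2968  0.2127] rack -0.045967974156131214 -0.26737356348225977 width 0.004819857784134371 F [0.4032 0.1279 0.0517]
shift mm [-51.168  209.3003 140.7096] turn 0.0010141561006010197
```

View pics/m10.png

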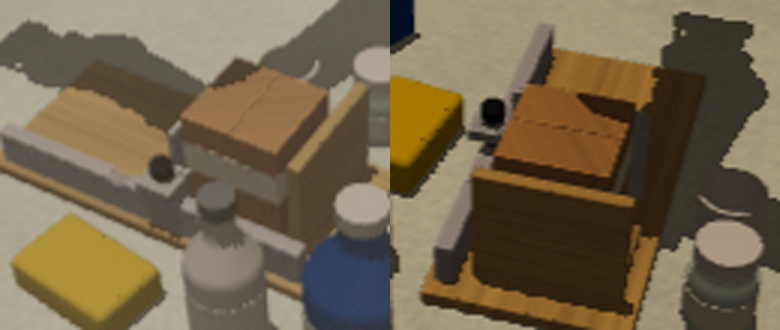

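The cartons stand upright and closed up, the knob is low at (161,168), and the free notch 1 shows behind the saddle at (125,178). The gripper is clear. I'm handing in.

```bash
python3 -c "
from station import r
print(r.finish_job())"
```

```text
the job is handed in; nothing more can be done
None
```

I pushed the bookend past notch 1 into the middle notch and left it there with its pin down, both cartons standing and the arm clear; I handed the job in at about 12 s, and no verdict came back.

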